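# Find the fullest tin

### The arm

A 6-joint arm with a two-finger parallel gripper is mounted at the origin on the work surface. World frame = base frame: x ahead of the robot, y to its left, z up, the work surface at z = 0. Lengths are in m, angles in rad, forces in N, time in s.
With the tool pointing down it reaches from about 0.35 to 0.85 m from the base axis. Payload 8.1 kg.
Tool frame: the origin (TCP) lies at the very end of the fingers, on their centre line; the grasp point (between the pads) lies 19 mm behind it; z points along the fingers, y is the line along which they close (so a half turn about z gives the same grasp; the last joint's range is limited). The gripper opens to 93 mm and grips with 3 to 60 N. Pads are 15 mm wide; open, the fingers measure 128 mm over their backs; the gripper's body (75 mm by 188 mm) begins 65 mm behind the grasp point.
Start: joints at [1.111, 0.13, 1.488, -0, 1.523, -0.085], TCP at [0.22, 0.558, 0.219] pointing down, gripper open.
Joint ranges: [-2.96, 2.96], [-0.89, 2.26], [0.02, 2.5], [-1.34, 4.48], [0, 2.73], [-2.66, 2.66]. Speed limits (rad/s): [2.39, 2.39, 2.79, 3.14, 3.14, 3.14].

### API

Orientations are given as [roll, pitch, yaw] about the fixed x, y, z axes, in that order (R = Rz(yaw) Ry(pitch) Rx(roll)).
In Python, from plant import ctrl gives the robot as it stands.
- The arm moves only by the tool jog_arm, never from a script. Its argument "motion" is a list that holds one entry, the list of rows, each a list of 7 numbers: the shift along the world's x, y, z scaled (see below), then the turn, a rotation vector about the world's x, y, z scaled (see below), then the closure, from 0 (fully open) to 1 (shut). In form: [[[x, y, z, ax, ay, az, grip], ...]]. A call has 1 to 20 rows; each row is the pose to reach, as a shift and turn from the pose commanded when the call began, turning the shorter way round; what a row does not reach only later rows make up. The controller multiplies each number of a shift by 1 m and each number of a turn by 2 pi rad. A row lasts 1/10 s, in which the tool goes at most 50 mm and 8.59 degrees, less where a joint would pass 70% of its speed; a pose out of reach is approached as far as the arm can. A call with a number of a shift or a turn outside -1 to 1 is refused whole. A call with a gripper value outside its range is refused whole. The fingers move at their own pace and stop on an object; the grip force is fixed at half the most. Time passes only in rows, so rows that repeat a pose let the fingers close. It gives the time, the measured TCP pose, the force, the opening and the grip force at its end, in the units of the state.
- ctrl.get_obs(): the state, without advancing time (a new reading comes with each control period).
- ctrl.grab_frame(name): name is "side" or "top" or "wrist"; returns (picture, depth): 384x512x3 uint8, blue, green, red; 384x512 float32, m along the optical axis (not along the pixel's ray), 0 where there is no reading.
- ctrl.camera_info(name): a dict with "intrinsics" (3x3 intrinsics, pixels), "extrinsics" (4x4, takes a point from camera to world coordinates). Camera axes: x right, y down, z forward; pixel columns grow to the right and rows downward; lengths in m; the calibration is good to about 2 mm. A picture is of the moment at which its call begins: read the wrist's pose just before it. camera_info takes no time and is no camera call; for the wrist camera it gives the pose at the moment of the call.
- ctrl.finish_job(): hands the job in; it is judged then, once.
The state is a dict: "clock": time; "qpos": joint angles; "joint_vel": joint speeds; "joint_efforts": joint torques, N m; "tool_pos": TCP position; "eef_rot": TCP orientation; "force": force on the tool from outside, world axes, zero at the start; "moment": the same for the moment, N m; "finger_gap": finger opening in m; "grasp_force": force on a finger pad.
Only numpy, scipy, OpenCV 4.12 (cv2) and the standard library are available. Lean on these libraries where they do the work, as an engineer would, in place of code of your own. Each camera call takes 0.05 s, during which the arm holds its last target. There are 200 camera calls.

### The job

Slide the three closed tins over the board into a neat row, one wholly on each cork disc; never lift a tin anywhere but over the discs. Then heft them one at a time, first the one on the robot's left, then the middle one, then the right: raise each about 8 cm over its disc for a moment, putting it back before you take the next. Finish holding the heaviest tin upright in the gripper about 15 cm above the board, still in hand when the program ends, with the other two standing on their discs; topple no tin and leave the mug, spoon and bowl alone.

Things in the scene. Friction and masses are not known exactly. Their poses are not given: they have to be found in the camera images.
- board: Fixed wooden serving board lying on the black worktop, 300 mm (its x) by 430 mm (its y), 20 mm thick; origin at the centre of its underside, so its top is at z = 20 mm. Three cork discs are inlaid in a row along its y, 70 mm beyond its centre on the side away from the robot (its +x), 140 mm apart. It does not move.
- disc_left (a point): Centre of the left (robot's left, +y) cork disc, on the board's top face. The disc is 90 mm across, flush with the board, only an inlay (a tin slides freely on and off it). z up.
- disc_mid (a point): Centre of the middle cork disc, on the board's top face. The disc is 90 mm across, flush with the board, only an inlay (a tin slides freely on and off it). z up.
- disc_right (a point): Centre of the right (robot's right, -y) cork disc, on the board's top face. The disc is 90 mm across, flush with the board, only an inlay (a tin slides freely on and off it). z up.
- tin_a: One of three outwardly identical closed steel tins, 64 mm diameter, 85 mm high, plain upright cylinder (the lid rim stands out under 1 mm). Origin at the centre of its underside, z up its axis; yaw means nothing. Which one is heaviest cannot be seen, nor told from where it stands: the two light ones weigh 110 to 175 g, the heavy one 330 to 415 g. Stands loose on the board, off the discs, at the start.
- tin_b: One of three outwardly identical closed steel tins, 64 mm diameter, 85 mm high, plain upright cylinder (the lid rim stands out under 1 mm). Origin at the centre of its underside, z up its axis; yaw means nothing. Which one is heaviest cannot be seen, nor told from where it stands: the two light ones weigh 110 to 175 g, the heavy one 330 to 415 g. Stands loose on the board, off the discs, at the start.
- tin_c: One of three outwardly identical closed steel tins, 64 mm diameter, 85 mm high, plain upright cylinder (the lid rim stands out under 1 mm). Origin at the centre of its underside, z up its axis; yaw means nothing. Which one is heaviest cannot be seen, nor told from where it stands: the two light ones weigh 110 to 175 g, the heavy one 330 to 415 g. Stands loose on the board, off the discs, at the start.
- mug: Bystander: white mug, 80 mm across, 90 mm high, left of the board; origin at the centre of its underside. Leave it alone.
- spoon: Bystander: wooden spoon lying on the worktop to the right of the board, about 190 mm long, its origin near its middle. Leave it alone.
- bowl: Bystander: small blue bowl, 110 mm across, 50 mm high, left of the board; origin at the centre of its underside. Leave it alone.
Not all that is in view belongs to the job. Leave any black look-alike of the tin_c alone. Leave any turquoise look-alike of the tin_b alone.

How it is judged:
On the way, in this order (a step that is already met when the one before it is completed fails the run):
1. the three tins stand in a row, one on each cork disc (((horizontal distance between tin_a and disc_left below 0.015 m and z of tin_a in the frame of board below 0.024 m and angle between tin_a's own z axis and vertical below 0.1 rad) or (horizontal distance between tin_b and disc_left below 0.015 m and z of tin_b in the frame of board below 0.024 m and angle between tin_b's own z axis and vertical below 0.1 rad) or (horizontal distance between tin_c and disc_left below 0.015 m and z of tin_c in the frame of board below 0.024 m and angle between tin_c's own z axis and vertical below 0.1 rad)) and ((horizontal distance between tin_a and disc_mid below 0.015 m and z of tin_a in the frame of board below 0.024 m and angle between tin_a's own z axis and vertical below 0.1 rad) or (horizontal distance between tin_b and disc_mid below 0.015 m and z of tin_b in the frame of board below 0.024 m and angle between tin_b's own z axis and vertical below 0.1 rad) or (horizontal distance between tin_c and disc_mid below 0.015 m and z of tin_c in the frame of board below 0.024 m and angle between tin_c's own z axis and vertical below 0.1 rad)) and ((horizontal distance between tin_a and disc_right below 0.015 m and z of tin_a in the frame of board below 0.024 m and angle between tin_a's own z axis and vertical below 0.1 rad) or (horizontal distance between tin_b and disc_right below 0.015 m and z of tin_b in the frame of board below 0.024 m and angle between tin_b's own z axis and vertical below 0.1 rad) or (horizontal distance between tin_c and disc_right below 0.015 m and z of tin_c in the frame of board below 0.024 m and angle between tin_c's own z axis and vertical below 0.1 rad))), for 0.2 s.
2. the tin of the left disc is lifted in the gripper over its place, the other two stand on their discs (((z of tin_a in the frame of board above 0.05 m and horizontal distance between tin_a and disc_left below 0.05 m and angle between tin_a's own z axis and vertical below 0.4 rad and contact force between the fingers and tin_a above 0.5 N) or (z of tin_b in the frame of board above 0.05 m and horizontal distance between tin_b and disc_left below 0.05 m and angle between tin_b's own z axis and vertical below 0.4 rad and contact force between the fingers and tin_b above 0.5 N) or (z of tin_c in the frame of board above 0.05 m and horizontal distance between tin_c and disc_left below 0.05 m and angle between tin_c's own z axis and vertical below 0.4 rad and contact force between the fingers and tin_c above 0.5 N)) and ((horizontal distance between tin_a and disc_mid below 0.015 m and z of tin_a in the frame of board below 0.024 m and angle between tin_a's own z axis and vertical below 0.1 rad) or (horizontal distance between tin_b and disc_mid below 0.015 m and z of tin_b in the frame of board below 0.024 m and angle between tin_b's own z axis and vertical below 0.1 rad) or (horizontal distance between tin_c and disc_mid below 0.015 m and z of tin_c in the frame of board below 0.024 m and angle between tin_c's own z axis and vertical below 0.1 rad)) and ((horizontal distance between tin_a and disc_right below 0.015 m and z of tin_a in the frame of board below 0.024 m and angle between tin_a's own z axis and vertical below 0.1 rad) or (horizontal distance between tin_b and disc_right below 0.015 m and z of tin_b in the frame of board below 0.024 m and angle between tin_b's own z axis and vertical below 0.1 rad) or (horizontal distance between tin_c and disc_right below 0.015 m and z of tin_c in the frame of board below 0.024 m and angle between tin_c's own z axis and vertical below 0.1 rad))), for 0.2 s.
3. the tin of the middle disc is lifted in the gripper over its place, the other two stand on their discs (((z of tin_a in the frame of board above 0.05 m and horizontal distance between tin_a and disc_mid below 0.05 m and angle between tin_a's own z axis and vertical below 0.4 rad and contact force between the fingers and tin_a above 0.5 N) or (z of tin_b in the frame of board above 0.05 m and horizontal distance between tin_b and disc_mid below 0.05 m and angle between tin_b's own z axis and vertical below 0.4 rad and contact force between the fingers and tin_b above 0.5 N) or (z of tin_c in the frame of board above 0.05 m and horizontal distance between tin_c and disc_mid below 0.05 m and angle between tin_c's own z axis and vertical below 0.4 rad and contact force between the fingers and tin_c above 0.5 N)) and ((horizontal distance between tin_a and disc_left below 0.015 m and z of tin_a in the frame of board below 0.024 m and angle between tin_a's own z axis and vertical below 0.1 rad) or (horizontal distance between tin_b and disc_left below 0.015 m and z of tin_b in the frame of board below 0.024 m and angle between tin_b's own z axis and vertical below 0.1 rad) or (horizontal distance between tin_c and disc_left below 0.015 m and z of tin_c in the frame of board below 0.024 m and angle between tin_c's own z axis and vertical below 0.1 rad)) and ((horizontal distance between tin_a and disc_right below 0.015 m and z of tin_a in the frame of board below 0.024 m and angle between tin_a's own z axis and vertical below 0.1 rad) or (horizontal distance between tin_b and disc_right below 0.015 m and z of tin_b in the frame of board below 0.024 m and angle between tin_b's own z axis and vertical below 0.1 rad) or (horizontal distance between tin_c and disc_right below 0.015 m and z of tin_c in the frame of board below 0.024 m and angle between tin_c's own z axis and vertical below 0.1 rad))), for 0.2 s.
4. the tin of the right disc is lifted in the gripper over its place, the other two stand on their discs (((z of tin_a in the frame of board above 0.05 m and horizontal distance between tin_a and disc_right below 0.05 m and angle between tin_a's own z axis and vertical below 0.4 rad and contact force between the fingers and tin_a above 0.5 N) or (z of tin_b in the frame of board above 0.05 m and horizontal distance between tin_b and disc_right below 0.05 m and angle between tin_b's own z axis and vertical below 0.4 rad and contact force between the fingers and tin_b above 0.5 N) or (z of tin_c in the frame of board above 0.05 m and horizontal distance between tin_c and disc_right below 0.05 m and angle between tin_c's own z axis and vertical below 0.4 rad and contact force between the fingers and tin_c above 0.5 N)) and ((horizontal distance between tin_a and disc_left below 0.015 m and z of tin_a in the frame of board below 0.024 m and angle between tin_a's own z axis and vertical below 0.1 rad) or (horizontal distance between tin_b and disc_left below 0.015 m and z of tin_b in the frame of board below 0.024 m and angle between tin_b's own z axis and vertical below 0.1 rad) or (horizontal distance between tin_c and disc_left below 0.015 m and z of tin_c in the frame of board below 0.024 m and angle between tin_c's own z axis and vertical below 0.1 rad)) and ((horizontal distance between tin_a and disc_mid below 0.015 m and z of tin_a in the frame of board below 0.024 m and angle between tin_a's own z axis and vertical below 0.1 rad) or (horizontal distance between tin_b and disc_mid below 0.015 m and z of tin_b in the frame of board below 0.024 m and angle between tin_b's own z axis and vertical below 0.1 rad) or (horizontal distance between tin_c and disc_mid below 0.015 m and z of tin_c in the frame of board below 0.024 m and angle between tin_c's own z axis and vertical below 0.1 rad))), for 0.2 s.
At the end, for the whole second after the job is handed in: The heaviest tin is held by the fingers alone, its underside over 10 cm above the board's top, upright within 0.25 rad, under 0.03 m/s; the two light ones stand free and upright on a disc each, within 15 mm of its centre (each pressing on the board with under 2.5 N) (((z of tin_a in the frame of board above 0.12 m and angle between tin_a's own z axis and vertical below 0.25 rad and linear speed of tin_a below 0.03 m/s and contact force between the fingers and tin_a above 0.5 N and contact force between tin_a and board below 0.05 N and contact force between tin_a and mug below 0.05 N and contact force between tin_a and bowl below 0.05 N and contact force between tin_a and spoon below 0.05 N and contact force between tin_a and tin_b below 0.05 N and contact force between tin_a and tin_c below 0.05 N and ((horizontal distance between tin_b and disc_left below 0.015 m and z of tin_b in the frame of board below 0.024 m and angle between tin_b's own z axis and vertical below 0.1 rad) or (horizontal distance between tin_b and disc_mid below 0.015 m and z of tin_b in the frame of board below 0.024 m and angle between tin_b's own z axis and vertical below 0.1 rad) or (horizontal distance between tin_b and disc_right below 0.015 m and z of tin_b in the frame of board below 0.024 m and angle between tin_b's own z axis and vertical below 0.1 rad)) and contact force between each of tin_b, tin_c and board below 2.5 N and contact force between each of tin_b, tin_c and the fingers below 0.05 N and ((horizontal distance between tin_c and disc_left below 0.015 m and z of tin_c in the frame of board below 0.024 m and angle between tin_c's own z axis and vertical below 0.1 rad) or (horizontal distance between tin_c and disc_mid below 0.015 m and z of tin_c in the frame of board below 0.024 m and angle between tin_c's own z axis and vertical below 0.1 rad) or (horizontal distance between tin_c and disc_right below 0.015 m and z of tin_c in the frame of board below 0.024 m and angle between tin_c's own z axis and vertical below 0.1 rad))) or (z of tin_b in the frame of board above 0.12 m and angle between tin_b's own z axis and vertical below 0.25 rad and linear speed of tin_b below 0.03 m/s and contact force between the fingers and tin_b above 0.5 N and contact force between tin_b and board below 0.05 N and contact force between tin_b and mug below 0.05 N and contact force between tin_b and bowl below 0.05 N and contact force between tin_b and spoon below 0.05 N and contact force between tin_b and tin_a below 0.05 N and contact force between tin_b and tin_c below 0.05 N and ((horizontal distance between tin_a and disc_left below 0.015 m and z of tin_a in the frame of board below 0.024 m and angle between tin_a's own z axis and vertical below 0.1 rad) or (horizontal distance between tin_a and disc_mid below 0.015 m and z of tin_a in the frame of board below 0.024 m and angle between tin_a's own z axis and vertical below 0.1 rad) or (horizontal distance between tin_a and disc_right below 0.015 m and z of tin_a in the frame of board below 0.024 m and angle between tin_a's own z axis and vertical below 0.1 rad)) and contact force between each of tin_a, tin_c and board below 2.5 N and contact force between each of tin_a, tin_c and the fingers below 0.05 N and ((horizontal distance between tin_c and disc_left below 0.015 m and z of tin_c in the frame of board below 0.024 m and angle between tin_c's own z axis and vertical below 0.1 rad) or (horizontal distance between tin_c and disc_mid below 0.015 m and z of tin_c in the frame of board below 0.024 m and angle between tin_c's own z axis and vertical below 0.1 rad) or (horizontal distance between tin_c and disc_right below 0.015 m and z of tin_c in the frame of board below 0.024 m and angle between tin_c's own z axis and vertical below 0.1 rad))) or (z of tin_c in the frame of board above 0.12 m and angle between tin_c's own z axis and vertical below 0.25 rad and linear speed of tin_c below 0.03 m/s and contact force between the fingers and tin_c above 0.5 N and contact force between tin_c and board below 0.05 N and contact force between tin_c and mug below 0.05 N and contact force between tin_c and bowl below 0.05 N and contact force between tin_c and spoon below 0.05 N and contact force between tin_c and tin_a below 0.05 N and contact force between tin_c and tin_b below 0.05 N and ((horizontal distance between tin_a and disc_left below 0.015 m and z of tin_a in the frame of board below 0.024 m and angle between tin_a's own z axis and vertical below 0.1 rad) or (horizontal distance between tin_a and disc_mid below 0.015 m and z of tin_a in the frame of board below 0.024 m and angle between tin_a's own z axis and vertical below 0.1 rad) or (horizontal distance between tin_a and disc_right below 0.015 m and z of tin_a in the frame of board below 0.024 m and angle between tin_a's own z axis and vertical below 0.1 rad)) and contact force between each of tin_a, tin_b and board below 2.5 N and contact force between each of tin_a, tin_b and the fingers below 0.05 N and ((horizontal distance between tin_b and disc_left below 0.015 m and z of tin_b in the frame of board below 0.024 m and angle between tin_b's own z axis and vertical below 0.1 rad) or (horizontal distance between tin_b and disc_mid below 0.015 m and z of tin_b in the frame of board below 0.024 m and angle between tin_b's own z axis and vertical below 0.1 rad) or (horizontal distance between tin_b and disc_right below 0.015 m and z of tin_b in the frame of board below 0.024 m and angle between tin_b's own z axis and vertical below 0.1 rad))))); the arm keeps its last pose, push and grip.
It fails at once if the mug is disturbed (moved more than 30 mm) (distance of mug from where it was at the start of the episode above 0.03 m).
It fails at once if the spoon is disturbed (moved more than 30 mm) (distance of spoon from where it was at the start of the episode above 0.03 m).
It fails at once if the bowl is disturbed (moved more than 30 mm) (distance of bowl from where it was at the start of the episode above 0.03 m).
It fails at once if a tin is carried through the air away from the discs (over 15 mm up and over 70 mm from every disc's centre) ((z of tin_a in the frame of board above 0.035 m and horizontal distance between tin_a and disc_left above 0.07 m and horizontal distance between tin_a and disc_mid above 0.07 m and horizontal distance between tin_a and disc_right above 0.07 m) or (z of tin_b in the frame of board above 0.035 m and horizontal distance between tin_b and disc_left above 0.07 m and horizontal distance between tin_b and disc_mid above 0.07 m and horizontal distance between tin_b and disc_right above 0.07 m) or (z of tin_c in the frame of board above 0.035 m and horizontal distance between tin_c and disc_left above 0.07 m and horizontal distance between tin_c and disc_mid above 0.07 m and horizontal distance between tin_c and disc_right above 0.07 m)).
It fails at once if a tin is tipped over (angle between any of tin_a, tin_b, tin_c's own z axis and vertical above 0.7 rad).
It also fails if it takes over 72 s, if anything falls off the work surface, if the arm or the gripper's body presses on something with over 40 N, if the wrist force passes 120 N, or if a joint passes its speed limit or range.

## Working session

There is one attempt and no reset: what is moved stays moved. The work goes in short steps, Python scripts to look and compute and a tool call to move; the robot and the scene stay as the last step left them, time stands still between calls to the robot, and variables do not carry over. Pictures are saved under pics/ and viewed, at most 10 in all, crops included, and the job is handed in when it is done.

Besides the shell and the picture viewer there is one more tool, called as name([rows], argument=value, ...), one row to a line, values as JSON. jog_arm: Moves the arm, as the interface text tells. Its arguments: {"type":"object","properties":{"motion":{"type":"array"}},"required":["motion"]}

```bash
ls; mkdir -p pics
cat > h.py <<'E'
import numpy as np,cv2
from plant import ctrl
def snap(cam,name):
    ci=ctrl.camera_info(cam); im,d=ctrl.grab_frame(cam)
    cv2.imwrite(f'pics/{name}.png',im); np.savez(f'pics/{name}.npz',im=im,d=d,K=ci['intrinsics'],T=ci['extrinsics']); return im,d
def world(name):
    z=np.load(f'pics/{name}.npz'); K,T,d=z['K'],z['T'],z['d']
    v,u=np.mgrid[:d.shape[0],:d.shape[1]]
    p=np.stack([(u-K[0,2])/K[0,0]*d,(v-K[1,2])/K[1,1]*d,d],-1)
    return z['im'],p@T[:3,:3].T+T[:3,3],d
E
python3 - <<'E'
from h import *
print(ctrl.get_obs())
a,_=snap('top','top0'); b,_=snap('side','side0')
cv2.imwrite('pics/both.png',cv2.resize(a,(800,600)))
E
```

```text
pics
{'clock': 0.0, 'qpos': array([ 1.11058661e+00,  1.31133522e-01,  1.48924545e+00, -2.37795150e-05,
        1.52302274e+00, -8.53736274e-02]), 'joint_vel': array([-0.00263322, -0.00088504, -0.00077922,  0.00127097, -0.00033803,
        0.00023071]), 'joint_efforts': array([-5.25903197e-04, -5.59829164e+01, -4.91767359e+01,  7.66357756e-02,
        3.49367643e-02, -9.53486642e-05]), 'tool_pos': array([0.21939372, 0.55784464, 0.21762255]), 'eef_rot': array([-3.13978816e+00, -1.30594400e-04,  2.76675760e+00]), 'force': array([-0.29003199,  0.80985378, -0.48688532]), 'moment': array([0.00928609, 0.034231  , 0.04109592]), 'grasp_force': 0.0, 'finger_gap': 0.09292545650716819}
```

View pics/both.png

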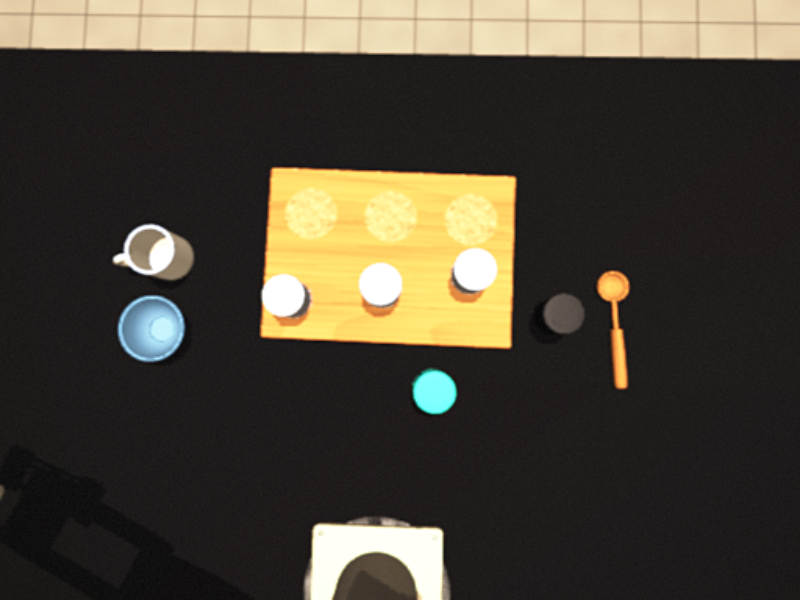

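View pics/side0.png

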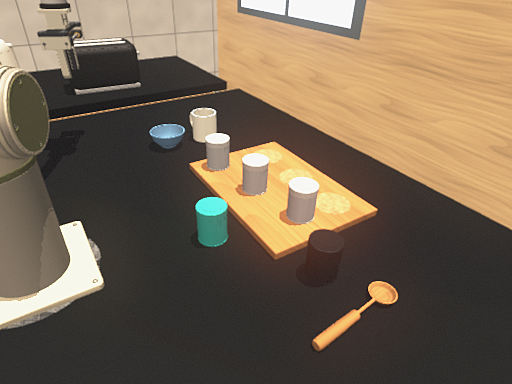

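The top view shows three silver tins on the board at px (285,296), (381,285) and (475,270), and the discs at (311,213), (391,216) and (470,219). The turquoise tin (434,391) and the black one (563,313) are look-alikes standing off the board. The tins meant are the three on the board, and the side view confirms this.

```bash
cat >> h.py <<'E'
def tins(name,c):
    im,p,d=world(name); z=p[...,2]
    m=((d>0)&(z>.095)&(z<.118)).astype(np.uint8)
    out=[]
    n,l,s,ce=cv2.connectedComponentsWithStats(m)
    for i in range(1,n):
        if s[i,4]>150:
            q=p[l==i]; (x,y),r=cv2.minEnclosingCircle(q[:,:2].astype(np.float32))
            out.append((np.round(ce[i]*c),round(x,4),round(y,4),round(r,4),np.round(q.mean(0),4)))
    return out
E
python3 - <<'E'
from h import *
c=800/512
for t in tins('top0',c): print(*t)
im,p,d=world('top0'); z=p[...,2]
hsv=cv2.cvtColor(im,cv2.COLOR_BGR2HSV)
m=(((z>.012)&(z<.03)&(hsv[...,1]>60)&(hsv[...,2]>120)&(p[...,1]>-.24)).astype(np.uint8))
n,l,s,ce=cv2.connectedComponentsWithStats(m); i=1+np.argmax(s[1:,4])
q=p[l==i]; (cx,cy),sz,a=cv2.minAreaRect(q[:,:2].astype(np.float32)); print(cx,cy,sz,a,q[:,2].mean())
for u,v in [(271,168),(516,177),(511,348),(262,338),(311,213),(391,216),(470,219)]: print(u,v,p[round(v/c),round(u/c)])
z=np.load('pics/top0.npz');print(z['T'])
E
```

```text
[475. 269.] 0.5397 -0.1464 0.0326 [ 0.5394 -0.1459  0.1047]
[380. 284.] 0.5126 0.003 0.0329 [0.5121 0.0029 0.1048]
[284. 295.] 0.4908 0.1569 0.0327 [0.4906 0.1562 0.1047]
[376. 581.] 0.0325 0.0002 0.0619 [ 0.0595 -0.0028  0.1068]
0.5709127187728882 -0.0067497193813323975 (0.431063711643219, 0.30020853877067566) 88.9481201171875 0.019710232046096173
271 168 [0.72686062 0.21226765 0.00102176]
516 177 [ 7.21436273e-01 -2.28699483e-01  1.39146458e-05]
511 348 [ 0.41528891 -0.22359409 -0.00134114]
262 338 [ 4.22657006e-01  2.12965320e-01 -1.41625385e-04]
311 213 [0.64391265 0.13241611 0.01935703]
391 216 [ 0.64062289 -0.00792556  0.02244605]
470 219 [ 0.63918294 -0.14719667  0.01760753]
[[ 0.02704949 -0.99640046  0.08033958  0.41577984]
 [-0.99933899 -0.02500131  0.02639167 -0.03510847]
 [-0.02428808 -0.08100036 -0.9964181   0.99421852]
 [ 0.          0.          0.          1.        ]]
```

jog_arm([
  [[0.271, -0.401, 0, 0, 0, 0.0597, 0], [0.271, -0.401, 0, 0, 0, 0.0597, 0], [0.271, -0.401, 0, 0, 0, 0.0597, 0], [0.271, -0.401, 0, 0, 0, 0.0597, 0], [0.271, -0.401, 0, 0, 0, 0.0597, 0], [0.271, -0.401, 0, 0, 0, 0.0597, 0], [0.271, -0.401, 0, 0, 0, 0.0597, 0], [0.271, -0.401, 0, 0, 0, 0.0597, 0], [0.271, -0.401, 0, 0, 0, 0.0597, 0], [0.271, -0.401, 0, 0, 0, 0.0597, 0], [0.271, -0.401, 0, 0, 0, 0.0597, 0], [0.271, -0.401, 0, 0, 0, 0.0597, 0], [0.271, -0.401, 0, 0, 0, 0.0597, 0], [0.271, -0.401, 0, 0, 0, 0.0597, 0], [0.271, -0.401, 0, 0, 0, 0.0597, 0]],
])

```text
clock: 1.6
tool_pos: [0.4901, 0.1585, 0.2187]
eef_rot: [3.141, -0.0, -3.139]
force: [0.0, 0.7, -0.9]
finger_gap: 0.093
grasp_force: 0.0
```

jog_arm([
  [[0.0005, -0.002, -0.04, 0, 0, 0, 0], [0.0005, -0.002, -0.08, 0, 0, 0, 0], [0.0005, -0.002, -0.12, 0, 0, 0, 0], [0.0005, -0.002, -0.14, 0, 0, 0, 0], [0.0005, -0.002, -0.155, 0, 0, 0, 0], [0.0005, -0.002, -0.167, 0, 0, 0, 0], [0.0005, -0.002, -0.167, 0, 0, 0, 0], [0.0005, -0.002, -0.167, 0, 0, 0, 0.5], [0.0005, -0.002, -0.167, 0, 0, 0, 0.5], [0.0005, -0.002, -0.167, 0, 0, 0, 0.5], [0.0005, -0.002, -0.167, 0, 0, 0, 0.5], [0.0005, -0.002, -0.167, 0, 0, 0, 0.5]],
])

```text
clock: 2.8
tool_pos: [0.4918, 0.1556, 0.0525]
eef_rot: [3.141, 0.001, -3.141]
force: [-1.2, 1.9, 3.8]
finger_gap: 0.0639
grasp_force: 30.0
```

jog_arm([
  [[0.01, -0.002, 0, 0, 0, 0, 0.5], [0.03, -0.005, 0, 0, 0, 0, 0.5], [0.05, -0.008, 0, 0, 0, 0, 0.5], [0.07, -0.011, 0, 0, 0, 0, 0.5], [0.09, -0.014, 0, 0, 0, 0, 0.5], [0.11, -0.017, 0, 0, 0, 0, 0.5], [0.13, -0.02, 0, 0, 0, 0, 0.5], [0.145, -0.022, 0, 0, 0, 0, 0.5], [0.152, -0.0235, 0, 0, 0, 0, 0.5], [0.152, -0.0235, 0, 0, 0, 0, 0.5], [0.152, -0.0235, 0, 0, 0, 0, 0.5], [0.152, -0.0235, 0, 0, 0, 0, 0.5]],
])

```text
clock: 4.0
tool_pos: [0.6439, 0.1317, 0.0524]
eef_rot: [-3.141, 0.002, -3.141]
force: [3.1, -0.4, 5.0]
finger_gap: 0.0637
grasp_force: 30.0
```

jog_arm([
  [[0, 0, 0, 0, 0, 0, 0], [0, 0, 0, 0, 0, 0, 0], [0, 0, 0, 0, 0, 0, 0], [0, 0, 0, 0, 0, 0, 0], [0, 0, 0.03, 0, 0, 0, 0], [0, 0, 0.07, 0, 0, 0, 0], [0, 0, 0.11, 0, 0, 0, 0], [0, 0, 0.13, 0, 0, 0, 0], [-0.132, -0.129, 0.13, 0, 0, 0, 0], [-0.132, -0.129, 0.13, 0, 0, 0, 0], [-0.132, -0.129, 0.13, 0, 0, 0, 0], [-0.132, -0.129, 0.13, 0, 0, 0, 0], [-0.132, -0.129, 0.13, 0, 0, 0, 0], [-0.132, -0.129, 0.13, 0, 0, 0, 0], [-0.132, -0.129, 0.13, 0, 0, 0, 0]],
])

```text
clock: 5.5
tool_pos: [0.5117, 0.0033, 0.1819]
eef_rot: [3.141, 0.001, -3.141]
force: [0.1, 0.2, -0.4]
finger_gap: 0.0933
grasp_force: 0.0
```

jog_arm([
  [[0, 0, -0.04, 0, 0, 0, 0], [0, 0, -0.08, 0, 0, 0, 0], [0, 0, -0.105, 0, 0, 0, 0], [0, 0, -0.12, 0, 0, 0, 0], [0, 0, -0.13, 0, 0, 0, 0], [0, 0, -0.13, 0, 0, 0, 0], [0, 0, -0.13, 0, 0, 0, 0.5], [0, 0, -0.13, 0, 0, 0, 0.5], [0, 0, -0.13, 0, 0, 0, 0.5], [0, 0, -0.13, 0, 0, 0, 0.5], [0, 0, -0.13, 0, 0, 0, 0.5]],
])

```text
clock: 6.6
tool_pos: [0.5117, 0.003, 0.0525]
eef_rot: [3.141, 0.001, -3.141]
force: [-0.8, 0.7, 4.5]
finger_gap: 0.0638
grasp_force: 30.0
```

jog_arm([
  [[0.01, -0.001, 0, 0, 0, 0, 0.5], [0.03, -0.003, 0, 0, 0, 0, 0.5], [0.05, -0.005, 0, 0, 0, 0, 0.5], [0.07, -0.006, 0, 0, 0, 0, 0.5], [0.09, -0.008, 0, 0, 0, 0, 0.5], [0.11, -0.01, 0, 0, 0, 0, 0.5], [0.122, -0.011, 0, 0, 0, 0, 0.5], [0.1285, -0.011, 0, 0, 0, 0, 0.5], [0.1285, -0.011, 0, 0, 0, 0, 0.5], [0.1285, -0.011, 0, 0, 0, 0, 0.5], [0.1285, -0.011, 0, 0, 0, 0, 0.5]],
])

```text
clock: 7.7
tool_pos: [0.6406, -0.0085, 0.0523]
eef_rot: [-3.141, 0.002, -3.141]
force: [3.6, -1.0, 1.3]
finger_gap: 0.0636
grasp_force: 30.0
```

jog_arm([
  [[0, 0, 0, 0, 0, 0, 0], [0, 0, 0, 0, 0, 0, 0], [0, 0, 0, 0, 0, 0, 0], [0, 0, 0, 0, 0, 0, 0], [0, 0, 0.03, 0, 0, 0, 0], [0, 0, 0.07, 0, 0, 0, 0], [0, 0, 0.11, 0, 0, 0, 0], [0, 0, 0.13, 0, 0, 0, 0], [-0.101, -0.138, 0.13, 0, 0, 0, 0], [-0.101, -0.138, 0.13, 0, 0, 0, 0], [-0.101, -0.138, 0.13, 0, 0, 0, 0], [-0.101, -0.138, 0.13, 0, 0, 0, 0], [-0.101, -0.138, 0.13, 0, 0, 0, 0], [-0.101, -0.138, 0.13, 0, 0, 0, 0], [-0.101, -0.138, 0.13, 0, 0, 0, 0]],
])

```text
clock: 9.2
tool_pos: [0.5392, -0.1452, 0.1816]
eef_rot: [3.141, 0.0, -3.14]
force: [0.4, -0.1, 0.2]
finger_gap: 0.0935
grasp_force: 0.0
```

jog_arm([
  [[0, 0, -0.04, 0, 0, 0, 0], [0, 0, -0.08, 0, 0, 0, 0], [0, 0, -0.105, 0, 0, 0, 0], [0, 0, -0.12, 0, 0, 0, 0], [0, 0, -0.13, 0, 0, 0, 0], [0, 0, -0.13, 0, 0, 0, 0], [0, 0, -0.13, 0, 0, 0, 0.5], [0, 0, -0.13, 0, 0, 0, 0.5], [0, 0, -0.13, 0, 0, 0, 0.5], [0, 0, -0.13, 0, 0, 0, 0.5], [0, 0, -0.13, 0, 0, 0, 0.5]],
])

```text
clock: 10.3
tool_pos: [0.5392, -0.1464, 0.0525]
eef_rot: [-3.141, 0.001, -3.141]
force: [-0.3, 0.5, 3.3]
finger_gap: 0.0637
grasp_force: 30.0
```

jog_arm([
  [[0.01, 0, 0, 0, 0, 0, 0.5], [0.03, 0, 0, 0, 0, 0, 0.5], [0.05, -0.001, 0, 0, 0, 0, 0.5], [0.07, -0.001, 0, 0, 0, 0, 0.5], [0.088, -0.0015, 0, 0, 0, 0, 0.5], [0.0985, -0.0015, 0, 0, 0, 0, 0.5], [0.0985, -0.0015, 0, 0, 0, 0, 0.5], [0.0985, -0.0015, 0, 0, 0, 0, 0.5], [0.0985, -0.0015, 0, 0, 0, 0, 0.5]],
])

```text
clock: 11.2
tool_pos: [0.6376, -0.1478, 0.0523]
eef_rot: [-3.141, 0.002, -3.141]
force: [2.2, -0.7, 4.2]
finger_gap: 0.0638
grasp_force: 30.0
```

jog_arm([
  [[0, 0, 0, 0, 0, 0, 0], [0, 0, 0, 0, 0, 0, 0], [0, 0, 0, 0, 0, 0, 0], [0, 0, 0, 0, 0, 0, 0], [0, 0, 0.03, 0, 0, 0, 0], [0, 0, 0.07, 0, 0, 0, 0], [0, 0, 0.11, 0, 0, 0, 0], [0, 0, 0.13, 0, 0, 0, 0], [-0.22, 0.1, 0.13, 0, 0, 0, 0], [-0.22, 0.1, 0.13, 0, 0, 0, 0], [-0.22, 0.1, 0.13, 0, 0, 0, 0], [-0.22, 0.1, 0.13, 0, 0, 0, 0], [-0.22, 0.1, 0.13, 0, 0, 0, 0], [-0.22, 0.1, 0.13, 0, 0, 0, 0], [-0.22, 0.1, 0.13, 0, 0, 0, 0]],
])

```text
clock: 12.7
tool_pos: [0.4169, -0.0474, 0.182]
eef_rot: [-3.141, 0.002, -3.141]
force: [0.1, -0.3, 0.6]
finger_gap: 0.0931
grasp_force: 0.0
```

Run:
```python
from h import *
a,_=snap('top','top1')
cv2.imwrite('pics/top1v.png',cv2.resize(a[60:260,120:380],(780,600)))
for t in tins('top1',1): print(*t)
print(ctrl.get_obs()['tool_pos'])
```

```text
[195. 129.] 0.6426 0.1305 0.0333 [0.6411 0.1297 0.1044]
[250. 131.] 0.6397 -0.0096 0.0331 [ 0.6387 -0.0099  0.1045]
[306. 133.] 0.6376 -0.1483 0.033 [ 0.6366 -0.1482  0.1047]
[ 0.41771821 -0.0478427   0.18221832]
```

View pics/top1v.png

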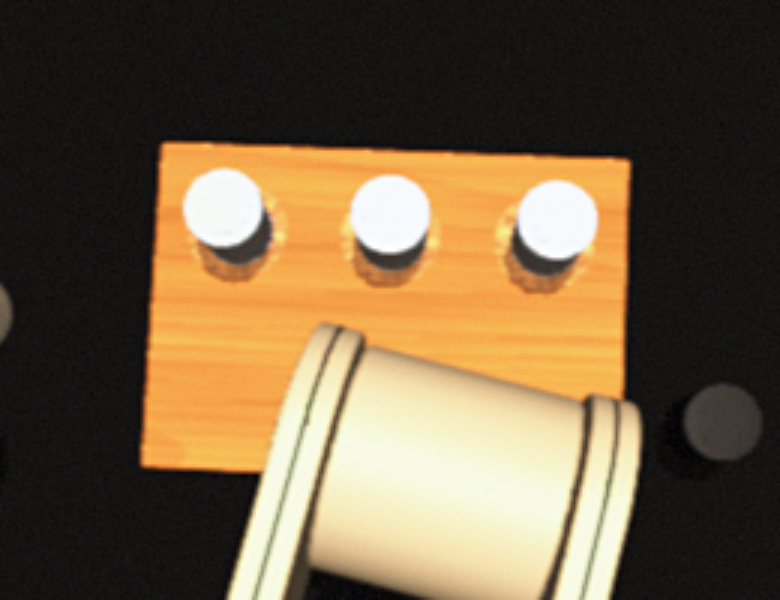

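The picture shows the three tins centred on their discs, at crop px (223,208), (391,214) and (557,220). Each is within about 2 mm of its target. I'll heft the left one next.

jog_arm([
  [[0.226, 0.179, 0, 0, 0, 0, 0], [0.226, 0.179, 0, 0, 0, 0, 0], [0.226, 0.179, 0, 0, 0, 0, 0], [0.226, 0.179, 0, 0, 0, 0, 0], [0.226, 0.179, 0, 0, 0, 0, 0], [0.226, 0.179, 0, 0, 0, 0, 0], [0.226, 0.179, 0, 0, 0, 0, 0], [0.226, 0.179, 0, 0, 0, 0, 0], [0.226, 0.179, 0, 0, 0, 0, 0], [0.226, 0.179, 0, 0, 0, 0, 0]],
])

```text
clock: 13.75
tool_pos: [0.6431, 0.1303, 0.1821]
eef_rot: [-3.141, 0.001, 3.141]
force: [0.8, 0.1, 0.6]
finger_gap: 0.0934
grasp_force: 0.0
```

jog_arm([
  [[0, 0, -0.04, 0, 0, 0, 0], [0, 0, -0.08, 0, 0, 0, 0], [0, 0, -0.105, 0, 0, 0, 0], [0, 0, -0.12, 0, 0, 0, 0], [0, 0, -0.13, 0, 0, 0, 0], [0, 0, -0.13, 0, 0, 0, 0], [0, 0, -0.13, 0, 0, 0, 0.5], [0, 0, -0.13, 0, 0, 0, 0.5], [0, 0, -0.13, 0, 0, 0, 0.5], [0, 0, -0.13, 0, 0, 0, 0.5], [0, 0, -0.13, 0, 0, 0, 0.5]],
])

```text
clock: 14.85
tool_pos: [0.6436, 0.1315, 0.0524]
eef_rot: [3.141, 0.001, -3.141]
force: [-0.7, -0.2, 2.6]
finger_gap: 0.0633
grasp_force: 30.0
```

jog_arm([
  [[0, 0, 0.015, 0, 0, 0, 0.5], [0, 0, 0.035, 0, 0, 0, 0.5], [0, 0, 0.055, 0, 0, 0, 0.5], [0, 0, 0.07, 0, 0, 0, 0.5], [0, 0, 0.08, 0, 0, 0, 0.5], [0, 0, 0.08, 0, 0, 0, 0.5], [0, 0, 0.08, 0, 0, 0, 0.5], [0, 0, 0.08, 0, 0, 0, 0.5], [0, 0, 0.08, 0, 0, 0, 0.5], [0, 0, 0.08, 0, 0, 0, 0.5], [0, 0, 0.08, 0, 0, 0, 0.5], [0, 0, 0.08, 0, 0, 0, 0.5]],
])

```text
clock: 16.05
tool_pos: [0.6431, 0.1313, 0.1314]
eef_rot: [-3.142, -0.0, -3.141]
force: [0.2, 0.1, -1.6]
finger_gap: 0.0637
grasp_force: 30.0
```

```bash
cat > w.py <<'E'
from h import *
f=[];e=[]
for i in range(6):
    ctrl.grab_frame('side'); o=ctrl.get_obs(); f.append(o['force']); e.append(o['joint_efforts'][1:3])
print(np.mean(f,0),np.std(f,0),np.mean(e,0),o['tool_pos'],o['clock'],o['grasp_force'])
E
python3 w.py
```

```text
[-0.1016259  -0.38013227 -1.26631951] [0.2496226  0.43104174 0.44302258] [-65.75454354 -48.58998358] [0.64315309 0.13134146 0.13169754] 16.35 29.99973088502884
```

jog_arm([
  [[0, 0, -0.025, 0, 0, 0, 0.5], [0, 0, -0.05, 0, 0, 0, 0.5], [0, 0, -0.065, 0, 0, 0, 0.5], [0, 0, -0.075, 0, 0, 0, 0.5], [0, 0, -0.08, 0, 0, 0, 0.5], [0, 0, -0.08, 0, 0, 0, 0.5], [0, 0, -0.08, 0, 0, 0, 0], [0, 0, -0.08, 0, 0, 0, 0], [0, 0, -0.08, 0, 0, 0, 0], [0, 0, -0.08, 0, 0, 0, 0], [0, 0, -0.05, 0, 0, 0, 0], [0, 0, -0.01, 0, 0, 0, 0], [0, 0, 0.03, 0, 0, 0, 0], [0, 0, 0.05, 0, 0, 0, 0], [-0.003, -0.14, 0.05, 0, 0, 0, 0], [-0.003, -0.14, 0.05, 0, 0, 0, 0], [-0.003, -0.14, 0.05, 0, 0, 0, 0], [-0.003, -0.14, 0.05, 0, 0, 0, 0], [-0.003, -0.14, 0.05, 0, 0, 0, 0], [-0.003, -0.14, 0.05, 0, 0, 0, 0]],
])

```text
clock: 18.35
tool_pos: [0.6402, -0.0077, 0.1816]
eef_rot: [3.141, -0.0, -3.141]
force: [-0.2, 0.2, -0.3]
finger_gap: 0.0931
grasp_force: 0.0
```

jog_arm([
  [[0, 0, -0.04, 0, 0, 0, 0], [0, 0, -0.08, 0, 0, 0, 0], [0, 0, -0.105, 0, 0, 0, 0], [0, 0, -0.12, 0, 0, 0, 0], [0, 0, -0.13, 0, 0, 0, 0], [0, 0, -0.13, 0, 0, 0, 0], [0, 0, -0.13, 0, 0, 0, 0.5], [0, 0, -0.13, 0, 0, 0, 0.5], [0, 0, -0.13, 0, 0, 0, 0.5], [0, 0, -0.13, 0, 0, 0, 0.5], [0, 0, -0.13, 0, 0, 0, 0.5]],
])

```text
clock: 19.45
tool_pos: [0.6407, -0.0087, 0.0526]
eef_rot: [3.142, 0.001, -3.141]
force: [-0.5, 0.9, 3.5]
finger_gap: 0.0637
grasp_force: 30.0
```

jog_arm([
  [[0, 0, 0.015, 0, 0, 0, 0.5], [0, 0, 0.035, 0, 0, 0, 0.5], [0, 0, 0.055, 0, 0, 0, 0.5], [0, 0, 0.07, 0, 0, 0, 0.5], [0, 0, 0.08, 0, 0, 0, 0.5], [0, 0, 0.08, 0, 0, 0, 0.5], [0, 0, 0.08, 0, 0, 0, 0.5], [0, 0, 0.08, 0, 0, 0, 0.5], [0, 0, 0.08, 0, 0, 0, 0.5], [0, 0, 0.08, 0, 0, 0, 0.5], [0, 0, 0.08, 0, 0, 0, 0.5], [0, 0, 0.08, 0, 0, 0, 0.5]],
])

```text
clock: 20.65
tool_pos: [0.6401, -0.0086, 0.1314]
eef_rot: [3.142, -0.0, -3.141]
force: [0.3, 0.5, -3.1]
finger_gap: 0.0638
grasp_force: 30.0
```

```bash
python3 w.py
```

```text
[ 0.10239357 -0.11803228 -3.85474868] [0.37245711 0.18849174 0.30253089] [-64.9188745  -49.63472962] [ 0.64017639 -0.00862297  0.1317212 ] 20.95 29.999345541000366
```

The middle tin reads about 3.9 N and the left one about 1.3 N, so the middle is the heavy one. The right tin still has to be hefted in turn.

jog_arm([
  [[0, 0, -0.025, 0, 0, 0, 0.5], [0, 0, -0.05, 0, 0, 0, 0.5], [0, 0, -0.065, 0, 0, 0, 0.5], [0, 0, -0.075, 0, 0, 0, 0.5], [0, 0, -0.08, 0, 0, 0, 0.5], [0, 0, -0.08, 0, 0, 0, 0.5], [0, 0, -0.08, 0, 0, 0, 0], [0, 0, -0.08, 0, 0, 0, 0], [0, 0, -0.08, 0, 0, 0, 0], [0, 0, -0.08, 0, 0, 0, 0], [0, 0, -0.05, 0, 0, 0, 0], [0, 0, -0.01, 0, 0, 0, 0], [0, 0, 0.03, 0, 0, 0, 0], [0, 0, 0.05, 0, 0, 0, 0], [-0.0025, -0.1395, 0.05, 0, 0, 0, 0], [-0.0025, -0.1395, 0.05, 0, 0, 0, 0], [-0.0025, -0.1395, 0.05, 0, 0, 0, 0], [-0.0025, -0.1395, 0.05, 0, 0, 0, 0], [-0.0025, -0.1395, 0.05, 0, 0, 0, 0], [-0.0025, -0.1395, 0.05, 0, 0, 0, 0]],
])

```text
clock: 22.95
tool_pos: [0.6377, -0.1472, 0.1816]
eef_rot: [3.141, -0.0, -3.141]
force: [1.1, 0.1, 0.6]
finger_gap: 0.0928
grasp_force: 0.0
```

jog_arm([
  [[0, 0, -0.04, 0, 0, 0, 0], [0, 0, -0.08, 0, 0, 0, 0], [0, 0, -0.105, 0, 0, 0, 0], [0, 0, -0.12, 0, 0, 0, 0], [0, 0, -0.13, 0, 0, 0, 0], [0, 0, -0.13, 0, 0, 0, 0], [0, 0, -0.13, 0, 0, 0, 0.5], [0, 0, -0.13, 0, 0, 0, 0.5], [0, 0, -0.13, 0, 0, 0, 0.5], [0, 0, -0.13, 0, 0, 0, 0.5], [0, 0, -0.13, 0, 0, 0, 0.5]],
])

```text
clock: 24.05
tool_pos: [0.6382, -0.1484, 0.0526]
eef_rot: [-3.141, 0.001, -3.141]
force: [-0.9, 0.9, 4.4]
finger_gap: 0.0639
grasp_force: 30.0
```

jog_arm([
  [[0, 0, 0.015, 0, 0, 0, 0.5], [0, 0, 0.035, 0, 0, 0, 0.5], [0, 0, 0.055, 0, 0, 0, 0.5], [0, 0, 0.07, 0, 0, 0, 0.5], [0, 0, 0.08, 0, 0, 0, 0.5], [0, 0, 0.08, 0, 0, 0, 0.5], [0, 0, 0.08, 0, 0, 0, 0.5], [0, 0, 0.08, 0, 0, 0, 0.5], [0, 0, 0.08, 0, 0, 0, 0.5], [0, 0, 0.08, 0, 0, 0, 0.5], [0, 0, 0.08, 0, 0, 0, 0.5], [0, 0, 0.08, 0, 0, 0, 0.5]],
])

```text
clock: 25.25
tool_pos: [0.6376, -0.1481, 0.1314]
eef_rot: [3.142, -0.0, -3.141]
force: [0.6, 0.7, -0.7]
finger_gap: 0.0638
grasp_force: 30.0
```

```bash
python3 w.py; python3 -c "
from h import *
snap('side','side2')"
```

```text
[ 0.07533579 -0.33704101 -1.09124254] [0.31433816 0.52100253 0.55117119] [-65.15229106 -48.28777313] [ 0.63764853 -0.1481737   0.13170599] 25.55 29.999795258045197
```

View pics/side2.png

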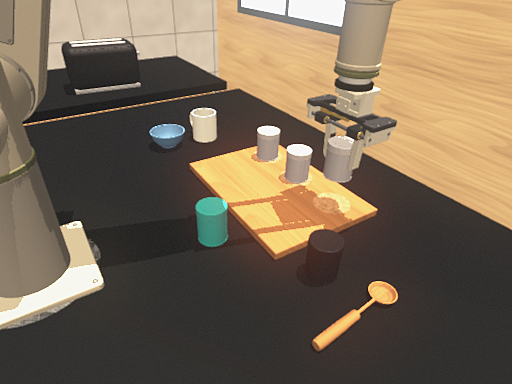

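The right tin is held at px (339,160) and is light at about 1.1 N. The other two stand on their discs at (268,143) and (299,163). I'll put it back, then take the middle tin and raise it 15 cm.

jog_arm([
  [[0, 0, -0.025, 0, 0, 0, 0.5], [0, 0, -0.05, 0, 0, 0, 0.5], [0, 0, -0.065, 0, 0, 0, 0.5], [0, 0, -0.075, 0, 0, 0, 0.5], [0, 0, -0.08, 0, 0, 0, 0.5], [0, 0, -0.08, 0, 0, 0, 0.5], [0, 0, -0.08, 0, 0, 0, 0], [0, 0, -0.08, 0, 0, 0, 0], [0, 0, -0.08, 0, 0, 0, 0], [0, 0, -0.08, 0, 0, 0, 0], [0, 0, -0.05, 0, 0, 0, 0], [0, 0, -0.01, 0, 0, 0, 0], [0, 0, 0.03, 0, 0, 0, 0], [0, 0, 0.05, 0, 0, 0, 0], [0.0025, 0.1395, 0.05, 0, 0, 0, 0], [0.0025, 0.1395, 0.05, 0, 0, 0, 0], [0.0025, 0.1395, 0.05, 0, 0, 0, 0], [0.0025, 0.1395, 0.05, 0, 0, 0, 0], [0.0025, 0.1395, 0.05, 0, 0, 0, 0], [0.0025, 0.1395, 0.05, 0, 0, 0, 0]],
])

```text
clock: 27.6
tool_pos: [0.6402, -0.0096, 0.1816]
eef_rot: [-3.141, -0.0, 3.141]
force: [0.4, 0.3, 0.2]
finger_gap: 0.0929
grasp_force: 0.0
```

jog_arm([
  [[0, 0, -0.04, 0, 0, 0, 0], [0, 0, -0.08, 0, 0, 0, 0], [0, 0, -0.105, 0, 0, 0, 0], [0, 0, -0.12, 0, 0, 0, 0], [0, 0, -0.13, 0, 0, 0, 0], [0, 0, -0.13, 0, 0, 0, 0], [0, 0, -0.13, 0, 0, 0, 0.5], [0, 0, -0.13, 0, 0, 0, 0.5], [0, 0, -0.13, 0, 0, 0, 0.5], [0, 0, -0.13, 0, 0, 0, 0.5], [0, 0, -0.13, 0, 0, 0, 0.5]],
])

```text
clock: 28.7
tool_pos: [0.6407, -0.0086, 0.0525]
eef_rot: [-3.141, 0.001, -3.141]
force: [-0.1, -0.6, 4.2]
finger_gap: 0.0635
grasp_force: 30.0
```

jog_arm([
  [[0, 0, 0.015, 0, 0, 0, 0.5], [0, 0, 0.035, 0, 0, 0, 0.5], [0, 0, 0.055, 0, 0, 0, 0.5], [0, 0, 0.075, 0, 0, 0, 0.5], [0, 0, 0.095, 0, 0, 0, 0.5], [0, 0, 0.115, 0, 0, 0, 0.5], [0, 0, 0.13, 0, 0, 0, 0.5], [0, 0, 0.142, 0, 0, 0, 0.5], [0, 0, 0.15, 0, 0, 0, 0.5], [0, 0, 0.15, 0, 0, 0, 0.5], [0, 0, 0.15, 0, 0, 0, 0.5], [0, 0, 0.15, 0, 0, 0, 0.5], [0, 0, 0.15, 0, 0, 0, 0.5], [0, 0, 0.15, 0, 0, 0, 0.5], [0, 0, 0.15, 0, 0, 0, 0.5]],
])

```text
clock: 30.2
tool_pos: [0.64, -0.0086, 0.2013]
eef_rot: [3.142, -0.001, -3.141]
force: [-0.9, -0.7, -4.6]
finger_gap: 0.0637
grasp_force: 30.0
```

```bash
python3 w.py; python3 -c "
from h import *
snap('side','side3')
snap('top','top3')
for t in tins('top3',1): print(*t)"
```

```text
[-0.28076753  0.08546131 -3.72214434] [0.2315459  0.48858548 0.45026415] [-64.0920639  -51.09008074] [ 0.6401429  -0.00862225  0.20165324] 30.5 29.999339282512665
[201. 131.] 0.6401 0.1266 0.0309 [0.6361 0.1143 0.1046]
[306. 133.] 0.6379 -0.1493 0.033 [ 0.637  -0.1489  0.1046]
```

View pics/side3.png

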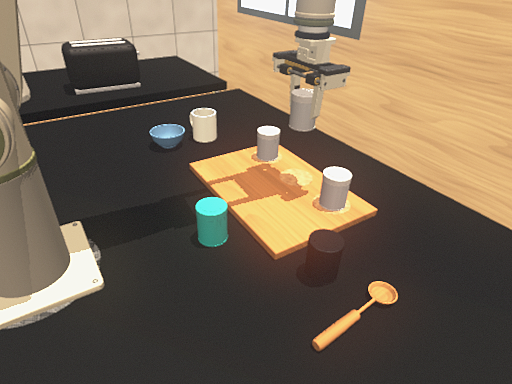

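The heavy tin is held upright at px (303,110). The light tins stand on their outer discs at (268,143) and (336,190). The top view cuts off part of the left tin behind the arm, but from the side it hasn't moved.

```bash
python3 -c "
from plant import ctrl
print(ctrl.finish_job())"
```

```text
the job is handed in; nothing more can be done
None
```

The job is handed in, with no score returned: the tins were slid onto their discs and hefted left, middle, right, and the middle one, heaviest at about 390 g, is held upright about 15 cm above the board while the other two stand on their discs.

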